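# Start the bench cleaner

## Task

Start the workshop's bench cleaner with your closed fingers: first press the raised end of the rocker down until it has tipped right over, next push the long bar key fully in so that it stays in, and then press the round button, keep it fully down for at least a second, and let it come up again. Do not press the small square key, and leave the jar, the little brass pot and the screwdriver where they are; nothing is to be picked up.

Things in the scene. Friction and masses are not known exactly. Their poses are not given: they have to be found in the camera images.
- console: Fixed grey deck, 190 (x) by 310 (y) mm, level top 50 mm above the bench; a steel tank 104 mm high adjoins its +y end (y 155 to 370 mm). Origin on the bench, 20 mm to -x of the deck's centre; x points across the deck away from the robot, y along it, z up. Four white controls stand on its top in a row along y, 70 mm apart, in an order that changes; the row lies 10 mm to -x of the origin.
- rocker (a joint): Angle of the V-shaped rocker (60 mm along the console's x, 36 mm wide, two flat 30 mm halves), rad. Near 0 = off: the half farther from the robot slopes up, its tip 27 mm above the deck, the near half is level. 0.30 = tipped right over, at its stop: the far half is level, its top 18 mm above the deck. Stays where left; about 2 N on the far half moves it.
- rocker_press (a point): Middle of the top of the rocker's half that is farther from the robot (+x of the console), the raised one that must be pressed down, 18 mm from the rocker's middle. Moves with the rocker: about 23 mm above the deck when off, 18 mm when tipped over.
- bar (a joint): How far the long bar key is pushed in, m: about 0 = out, 0.007 = fully in, at its stop. It stays where it is left and takes about 3 N to push.
- bar_top (a point): Centre of the flat top of the long bar key, 60 mm (along the console's x) by 14 mm; 18 mm above the deck when out, 11 mm when fully in.
- start (a joint): How far the round button is pressed, m: 0 = up, 0.006 = fully down, at its stop. A spring (1.5 N at first, 4.5 N fully down) lifts it again.
- start_top (a point): Centre of the flat top of the round button, 36 mm in diameter; 18 mm above the deck when up, 12 mm when fully down.
- heat (a joint): How far the small square key is pressed, m: 0 = up, 0.005 = fully down; sprung like the round button. Not to be pressed.
- heat_top (a point): Centre of the flat top of the small square key, 20 by 20 mm, 14 mm above the deck. Not to be pressed.
- jar_mid (a point): Centre (half-way up) of a loose white jar with a lid, 64 mm in diameter and 75 mm high, standing on the bench at the deck's -y end. To be left alone.
- pot_mid (a point): Centre (half-way up) of a loose little brass pot, 38 mm in diameter and 32 mm high, standing on the deck behind the row of controls (console +x). To be left alone.
- driver: A loose screwdriver about 150 mm long and under 40 mm high, lying on the bench between the robot and the deck. Origin within the tool on its underside, x along it to the tip. To be left alone.
Mind the look-alikes: they are no part of the job. Of the things shaped like the part that bears jar_mid, the white one is meant. There is more than one size of the part that bears pot_mid; the job needs the larger.

How it is judged:
By the outcome, as a careful person would: the job done as asked, in the order asked, and still so for the second after the job is handed in, with the robot touching nothing.
It also fails if it takes over 43 s, if anything falls off the work surface, if the arm or the gripper's body presses on something with over 40 N, if the wrist force passes 120 N, or if a joint passes its speed limit or range.

## Robot

A 6-joint arm with a two-finger parallel gripper is mounted at the origin on the work surface. World frame = base frame: x ahead of the robot, y to its left, z up, the work surface at z = 0. Lengths are in m, angles in rad, forces in N, time in s.
With the tool pointing down it reaches from about 0.35 to 0.975 m from the base axis. Payload 4.9 kg.
Tool frame: the origin (TCP) lies on the mounting face of the last link; the fingertips stand 173 mm ahead of it and the grasp point (between the pads) lies 155 mm ahead of it; z points along the fingers, y is the line along which they close (so a half turn about z gives the same grasp; the last joint's range is limited). The gripper opens to 85 mm and grips with 20 to 120 N. Pads are 22 mm wide; open, the fingers measure 114 mm over their backs; the gripper's body (76 mm by 85 mm) begins 54 mm behind the grasp point. The pads swing forward as they close: fully open they stand 13 mm farther back than shut.
Start: joints at [-1.448, 0.053, 1.613, -0, 1.476, -0.119], TCP at [0.15, -0.607, 0.405] pointing down, gripper open.
Joint ranges: [-3.01, 3.01], [-1.01, 2.22], [0.06, 2.58], [-1.02, 4.17], [0.09, 2.62], [-3.14, 3.14]. Speed limits (rad/s): [2.57, 2.57, 3.14, 3.14, 3.14, 3.14].

## Interface

Orientations are given as a rotation vector (axis times angle).
In Python, from station import monitor, eyes, finish_job gives the robot as it stands. The module is installed in compiled form; this text tells all that it offers.
- The arm moves only by the tool step_arm, never from a script. Its argument "commands" is a list of rows, each a list of 3 entries, a list of its own where there are three numbers: the opening in per cent of the stroke, from 0 (shut) to 100 (fully open), then the shift along the tool's x, y, z in mm, then the turn about the tool's z in degrees. In form: [[hand, [x, y, z], yaw], ...]. A call has 1 to 12 rows; each row is the pose to reach, as a shift and turn from the pose commanded when the call began, along the tool's axes at that moment; what a row does not reach only later rows make up. A row lasts 1/8 s, in which the tool goes at most 62.5 mm and 10.7 degrees, less where a joint would pass 70% of its speed; a pose out of reach is approached as far as the arm can. A call with a gripper value outside its range is refused whole. The fingers move at their own pace and stop on an object; "squeeze" is the grip in N (left out, the last holds). Time passes only in rows, so rows that repeat a pose let the fingers close. It gives the time, the measured TCP pose, the force, the opening and the grip force at its end, in the units of the state.
- monitor.get_obs(): the state, without advancing time (a new reading comes with each control period).
- eyes.get_image(name): name is "side" or "top" or "wrist"; returns the picture (384x512x3 uint8, red, green, blue); there is no depth.
- eyes.camera_info(name): a dict with "camera_matrix" (3x3 intrinsics, pixels), "extrinsics" (4x4, takes a point from camera to world coordinates). Camera axes: x right, y down, z forward; pixel columns grow to the right and rows downward; lengths in m; the calibration is good to about 2 mm. A picture is of the moment at which its call begins: read the wrist's pose just before it. camera_info takes no time and is no camera call; for the wrist camera it gives the pose at the moment of the call.
- finish_job(): hands the job in; it is judged then, once.
The state is a dict: "t": time; "q": joint angles; "dq": joint speeds; "effort": joint torques, N m; "tool_pos": TCP position; "tool_rot": TCP orientation; "contact_force": force on the tool from outside, world axes, zero at the start; "wrist_torque": the same for the moment, N m; "opening": finger opening in m; "grip_force": force on a finger pad.
Only numpy, scipy, OpenCV 4.12 (cv2) and the standard library are available. Lean on these libraries where they do the work, as an engineer would, in place of code of your own. Each camera call takes 0.05 s, during which the arm holds its last target. There are 200 camera calls.

## Working session

There is one attempt and no reset: what is moved stays moved. The work goes in short steps, Python scripts to look and compute and a tool call to move; the robot and the scene stay as the last step left them, time stands still between calls to the robot, and variables do not carry over. Pictures are saved under pics/ and viewed, at most 10 in all, crops included, and the job is handed in when it is done.

Besides the shell and the picture viewer there is one more tool, called after "Call:" by a JSON object that holds its "fn" and its "kwargs". step_arm: Moves the arm, as the interface text tells. Its arguments: {"type":"object","properties":{"commands":{"type":"array"},"squeeze":{"type":"number"}},"required":["commands"]}

```bash
mkdir -p pics
python3 - <<'E'
from station import monitor, eyes
import cv2,numpy as np
np.set_printoptions(precision=4,suppress=True)
print(monitor.get_obs())
for n in ("top","side"):
    im=eyes.get_image(n); cv2.imwrite(f"pics/{n}0.png",cv2.cvtColor(im,cv2.COLOR_RGB2BGR))
    print(n,eyes.camera_info(n))
E
```

```text
{'t': 0.0, 'q': array([-1.448 ,  0.0534,  1.6143,  0.    ,  1.476 , -0.119 ]), 'dq': array([ 0.0007, -0.    ,  0.0016,  0.0018,  0.0006, -0.0007]), 'effort': array([  0.0025, -39.3685, -37.0171,   0.0001,   0.0071,   0.    ]), 'tool_pos': array([ 0.1496, -0.6065,  0.4035]), 'tool_rot': array([-3.1166, -0.3787, -0.0001]), 'contact_force': array([-0.4021, -0.9543, -0.1306]), 'wrist_torque': array([-0.0496,  0.0088, -0.0303]), 'grip_force': 0.0, 'opening': 0.08557960851199391}
top {'camera_matrix': array([[358.1701,   0.    , 259.0052],
       [  0.    , 358.1701, 191.7515],
       [  0.    ,   0.    ,   1.    ]]), 'extrinsics': array([[-0.019 , -0.985 ,  0.1715,  0.4334],
       [-0.9998,  0.0182, -0.0063, -0.0912],
       [ 0.0031, -0.1716, -0.9852,  0.8284],
       [ 0.    ,  0.    ,  0.    ,  1.    ]])}
side {'camera_matrix': array([[480.3218,   0.    , 251.1598],
       [  0.    , 480.3218, 186.4545],
       [  0.    ,   0.    ,   1.    ]]), 'extrinsics': array([[-0.9986, -0.0428,  0.0305,  0.5137],
       [-0.0502,  0.6083, -0.7921,  0.5982],
       [ 0.0154, -0.7926, -0.6096,  0.6561],
       [ 0.    ,  0.    ,  0.    ,  1.    ]])}
```

View pics/top0.png

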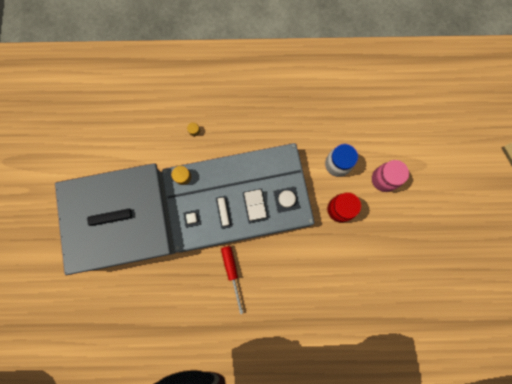

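View pics/side0.png

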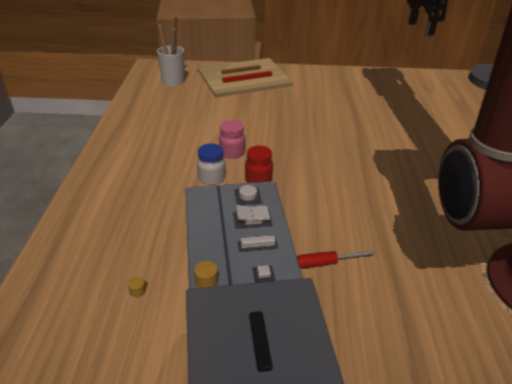

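The top view shows, from right to left: round button (287,199), rocker (256,205), bar (224,211), square key (192,218). The pot is at (180,175), with the tank on the left. The side view agrees.

```bash
cat > h.py <<'E'
import numpy as np,cv2
from station import monitor, eyes
from scipy.spatial.transform import Rotation as R
np.set_printoptions(precision=4,suppress=True)
def ray(info,u,v,z):
    K,T=np.array(info["camera_matrix"]),np.array(info["extrinsics"])
    d=T[:3,:3]@np.linalg.solve(K,[u,v,1]); o=T[:3,3]
    return o+d*(z-o[2])/d[2]
def togo(target, tip=0.173):
    "shift in tool axes (mm) that brings the fingertip to target"
    o=monitor.get_obs(); M=R.from_rotvec(o["tool_rot"]).as_matrix()
    return 1000*M.T@(np.array(target)-(o["tool_pos"]+M[:,2]*tip)), M
E
python3 - <<'E'
from h import *
info={n:eyes.camera_info(n) for n in("top","side")}
zs=dict(start=.068,rocker=.068,bar=.068,heat=.064)
def blobs(n,box):
    im=cv2.imread(f"pics/{n}0.png"); x0,y0,x1,y1=box
    m=np.zeros(im.shape[:2],np.uint8); c=im[y0:y1,x0:x1].astype(int)
    m[y0:y1,x0:x1]=((c.min(2)>150)).astype(np.uint8)
    k,_,s,ce=cv2.connectedComponentsWithStats(m)
    return [(s[i],ce[i]) for i in range(1,k) if s[i][4]>20]
for n,box in (("top",(175,180,305,235)),("side",(230,180,285,285))):
    for s,c in blobs(n,box): print(n,s,c,ray(info[n],*c,.068))
p=[ray(info["top"],u,v,.104) for u,v in((157,165),(66,272),(56,182),(170,258))];print(np.array(p))
print(togo([0.45,-.1,.1]))
E
```

```text
top [245 190  20  29 431] [254.6566 204.1508] [ 0.539  -0.0862  0.068 ]
top [279 191  16  15 187] [286.4652 198.123 ] [ 0.5508 -0.1548  0.068 ]
top [218 198  10  27 157] [222.4522 211.051 ] [ 0.5254 -0.0172  0.068 ]
top [186 213  10  10  75] [190.4933 217.56  ] [0.5128 0.0507 0.068 ]
[[0.6199 0.1151 0.104 ]
 [0.4059 0.2879 0.104 ]
 [0.5876 0.3218 0.104 ]
 [0.4292 0.0836 0.104 ]]
(array([ 412.8541, -419.3419,  131.4579]), array([[ 0.9709,  0.2394, -0.0002],
       [ 0.2394, -0.9709,  0.0018],
       [ 0.0002, -0.0019, -1.    ]]))
```

Call:
{"fn": "step_arm", "kwargs": {"commands": [[0,[520,-411,50],3.3],[0,[520,-411,50],3.3],[0,[520,-411,50],3.3],[0,[520,-411,50],3.3],[0,[520,-411,50],3.3],[0,[520,-411,50],3.3],[0,[520,-411,50],3.3],[0,[520,-411,50],3.3],[0,[520,-411,50],3.3],[0,[520,-411,50],3.3],[0,[520,-411,50],3.3],[0,[520,-411,50],3.3]], "squeeze": 40}}

```text
t: 1.6
tool_pos: [0.5569, -0.0811, 0.3537]
tool_rot: [-3.127, -0.295, 0.003]
contact_force: [0.3, -0.9, -0.8]
opening: -0.0
grip_force: 0.0
```

Call:
{"fn": "step_arm", "kwargs": {"commands": [[0,[0,0,0],0],[0,[0,0,0],0]]}}

```text
t: 1.85
tool_pos: [0.5556, -0.0842, 0.3547]
tool_rot: [3.128, 0.286, -0.0]
contact_force: [-0.7, -0.4, 0.5]
opening: -0.0001
grip_force: 0.0
```

Run:
```python
from h import *
i=eyes.camera_info("wrist"); im=eyes.get_image("wrist"); cv2.imwrite("pics/w1.png",cv2.cvtColor(im,cv2.COLOR_RGB2BGR))
import pickle; pickle.dump(i,open("w1.pkl","wb"))
o=monitor.get_obs(); print(o["t"],o["tool_pos"],o["opening"],o["contact_force"]); print(togo([.5558,-.0827,.073])[0])
K,T=i["camera_matrix"],np.linalg.inv(i["extrinsics"])
for p in ([.5558,-.0827,.073],[.5381,-.086,.068],[.5254,-.0172,.068],[.5508,-.1548,.068],[.5128,.0507,.064]):
    c=K@(T@[*p,1])[:3]; print(c[:2]/c[2])
```

```text
1.9 [ 0.5556 -0.0842  0.3548] 0.00012254695051186357 [0.9427 0.2674 0.4576]
[  0.4476  -1.523  108.8104]
[249.7304 187.5626]
[249.8965 206.7478]
[164.5135 206.7979]
[335.2221 206.6977]
[ 82.5682 205.2322]
```

View pics/w1.png

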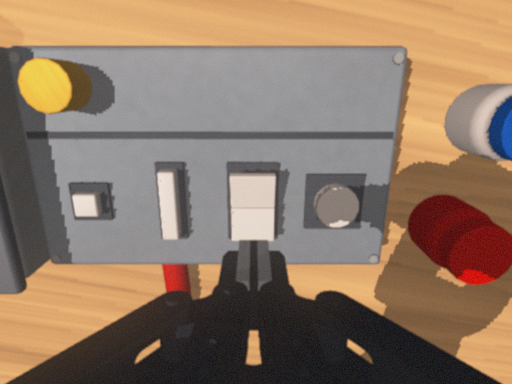

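The wrist view agrees with the estimates: rocker ridge (252,207), bar (168,204), button (336,205). The far half (the lighter slope, upper part) is raised. Pressing it now.

Call:
{"fn": "step_arm", "kwargs": {"commands": [[0,[1,-1,40],0],[0,[1,-1,75],0],[0,[1,-1,98],0],[0,[1,-1,104],0],[0,[1,-1,108],0],[0,[1,-1,111],0],[0,[1,-1,113],0],[0,[1,-1,114],0],[0,[1,-1,114],0]]}}

```text
t: 3.02
tool_pos: [0.5573, -0.0821, 0.2413]
tool_rot: [3.128, 0.289, 0.002]
contact_force: [1.1, -0.2, 1.4]
opening: -0.0001
grip_force: 1.0
```

Run:
```python
from h import *
o=monitor.get_obs(); print(o["contact_force"]); print(togo([.5558,-.0827,.068])[0])
im=eyes.get_image("wrist"); cv2.imwrite("pics/w2.png",cv2.cvtColor(im,cv2.COLOR_RGB2BGR))
```

```text
[ 1.0573 -0.1781  1.4471]
[-1.8515  0.1658  0.3428]
```

View pics/w2.png

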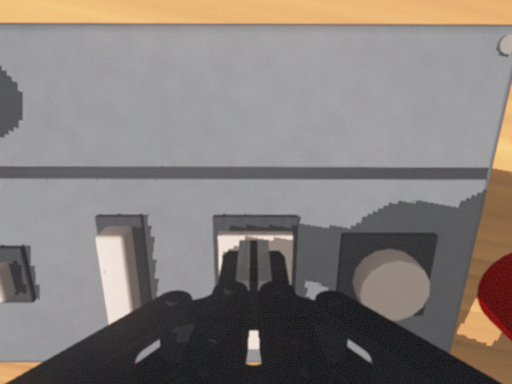

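The fingers are on the far half of the rocker, but the force is low. I'll push on until the stop is felt.

Call:
{"fn": "step_arm", "kwargs": {"commands": [[0,[0,0,1],0],[0,[0,0,2],0],[0,[0,0,2],0]]}}

```text
t: 3.45
tool_pos: [0.5575, -0.0822, 0.2411]
tool_rot: [3.128, 0.289, 0.001]
contact_force: [-3.1, 0.8, 12.6]
opening: -0.0001
grip_force: 6.4
```

Stop reached (12.6 N, fingertips at z 0.068). Lifting and moving over to the bar.

Call:
{"fn": "step_arm", "kwargs": {"commands": [[0,[0,0,-20],0],[0,[0,0,-45],0],[0,[-10,-35,-60],0],[0,[-20,-70,-60],0],[0,[-20,-70,-60],0],[0,[-20,-70,-60],0],[0,[-20,-70,-60],0]]}}

```text
t: 4.32
tool_pos: [0.5247, -0.0176, 0.2987]
tool_rot: [3.128, 0.288, -0.0]
contact_force: [0.1, -0.1, 0.3]
opening: 0.0003
grip_force: 0.0
```

Run:
```python
from h import *
i=eyes.camera_info("wrist"); im=eyes.get_image("wrist"); cv2.imwrite("pics/w3.png",cv2.cvtColor(im,cv2.COLOR_RGB2BGR))
print(monitor.get_obs()["contact_force"],togo([.5254,-.0172,.068])[0])
for u,v in ((252,215),(246,215),(258,215)): print(ray(i,u,v,.068))
K,T=i["camera_matrix"],np.linalg.inv(i["extrinsics"])
for p in ([.5254,-.0172,.068],[.549,-.0128,.068],[.5508,-.1548,.068]):
    c=K@(T@[*p,1])[:3]; print(c[:2]/c[2])
```

```text
[-0.5573 -0.1669  0.4952] [ 0.8056 -0.2721 57.6565]
[ 0.5225 -0.0184  0.068 ]
[ 0.5218 -0.0146  0.068 ]
[ 0.5232 -0.0222  0.068 ]
[250.9393 210.6065]
[250.8123 174.4482]
[468.5332 210.631 ]
```

View pics/w3.png

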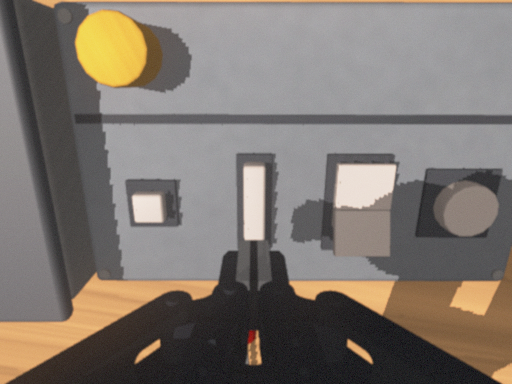

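The rocker has tipped over: its far half is bright and level, its near half now dark and raised. The bar is centred at column 254, 2 mm to -y of the estimate. Pressing it.

Call:
{"fn": "step_arm", "kwargs": {"commands": [[0,[1,1.5,35],0],[0,[1,1.5,54],0],[0,[1,1.5,58],0],[0,[1,1.5,61],0],[0,[1,1.5,63],0],[0,[1,1.5,65],0],[0,[1,1.5,66],0],[0,[1,1.5,67],0],[0,[1,1.5,67],0]]}}

```text
t: 5.5
tool_pos: [0.5263, -0.0183, 0.2342]
tool_rot: [3.128, 0.289, 0.001]
contact_force: [-7.1, 0.5, 14.6]
opening: 0.0004
grip_force: 6.8
```

Bar at its stop (14.6 N, tips at z 0.061). Now to the button.

Call:
{"fn": "step_arm", "kwargs": {"commands": [[0,[0,0,-25],0],[0,[0,0,-50],0],[0,[0,35,-60],0],[0,[-1,90,-60],0],[0,[-1,139,-60],0],[0,[-1,139,-60],0],[0,[-1,139,-60],0],[0,[-1,139,-60],0]]}}

```text
t: 6.5
tool_pos: [0.55, -0.1539, 0.2914]
tool_rot: [-3.128, -0.291, 0.0]
contact_force: [-0.6, 0.4, 0.4]
opening: 0.0003
grip_force: 0.0
```

Run:
```python
from h import *
i=eyes.camera_info("wrist"); im=eyes.get_image("wrist"); cv2.imwrite("pics/w4.png",cv2.cvtColor(im,cv2.COLOR_RGB2BGR))
print(togo([.5508,-.1548,.068])[0])
K,T=i["camera_matrix"],np.linalg.inv(i["extrinsics"])
for p in ([.5508,-.1548,.068],):
    c=K@(T@[*p,1])[:3]; print(c[:2]/c[2])
```

```text
[ 0.5894  1.1342 50.4969]
[253.1372 215.0739]
```

View pics/w4.png

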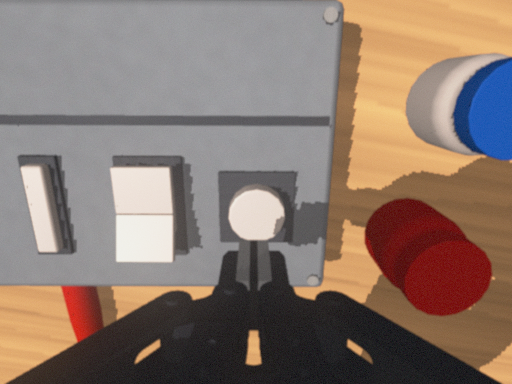

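The button is centred at (257,212), about 2 mm from the tool axis. Rocker and bar look right. Pressing and holding.

Call:
{"fn": "step_arm", "kwargs": {"commands": [[0,[1,2,30],0],[0,[1,2,46],0],[0,[1,2,51],0],[0,[1,2,54],0],[0,[1,2,56],0],[0,[1,2,58],0],[0,[1,2,59],0],[0,[1,2,59],0],[0,[1,2,59],0]]}}

```text
t: 7.68
tool_pos: [0.5521, -0.1569, 0.2353]
tool_rot: [3.128, 0.289, 0.001]
contact_force: [-6.0, 3.9, 12.7]
opening: -0.0004
grip_force: 6.5
```

Call:
{"fn": "step_arm", "kwargs": {"commands": [[0,[0,0,0],0],[0,[0,0,0],0],[0,[0,0,0],0],[0,[0,0,0],0],[0,[0,0,0],0],[0,[0,0,0],0],[0,[0,0,0],0],[0,[0,0,0],0],[0,[0,0,0],0],[0,[0,0,0],0],[0,[0,0,0],0],[0,[0,0,0],0]]}}

```text
t: 9.18
tool_pos: [0.5521, -0.1569, 0.2353]
tool_rot: [3.128, 0.289, 0.001]
contact_force: [-5.7, 2.6, 12.1]
opening: -0.0002
grip_force: 6.4
```

Call:
{"fn": "step_arm", "kwargs": {"commands": [[0,[0,0,-10],0],[0,[0,0,-40],0],[0,[0,0,-90],0],[0,[0,0,-130],0],[0,[0,0,-130],0],[0,[0,0,-130],0],[0,[0,0,-130],0]]}}

```text
t: 10.05
tool_pos: [0.5511, -0.1567, 0.3606]
tool_rot: [-3.127, -0.289, 0.004]
contact_force: [-0.5, 1.0, -0.3]
opening: 0.0001
grip_force: 0.0
```

Run:
```python
from h import *
im=np.vstack([eyes.get_image("wrist")[:300],eyes.get_image("side")[130:384]]); cv2.imwrite("pics/w5.png",cv2.cvtColor(im,cv2.COLOR_RGB2BGR))
o=monitor.get_obs();print(o["t"],o["tool_pos"],o["contact_force"])
```

```text
10.15 [ 0.5512 -0.1567  0.3609] [ 0.5792  0.6851 -0.1356]
```

View pics/w5.png

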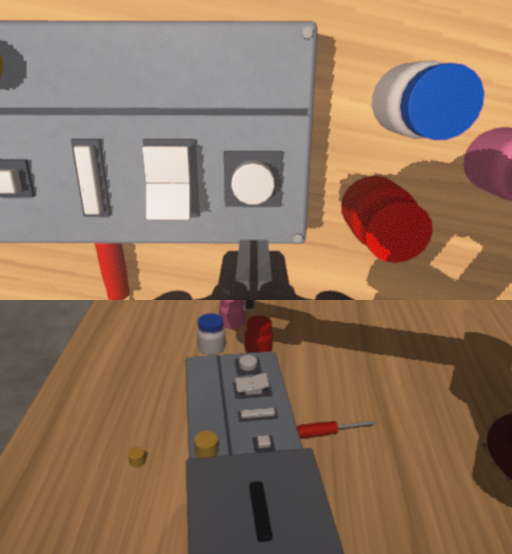

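The pictures show the rocker tipped over (wrist view, about (168,182)), the bar in (90,180), the button up again (252,183), and the jar, pot and screwdriver where they were.

```bash
python3 -c "
from station import finish_job
print(finish_job())"
```

```text
the job is handed in; nothing more can be done
None
```

The rocker is tipped right over, the bar is fully in, and the round button was held fully down for about 1.5 s and has come up again. The square key, jar, pot and screwdriver were not touched, and the job is handed in at about 10 s.

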